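# Open a dead centrifuge by its emergency lid release

## Robot

A 7-joint arm with a two-finger parallel gripper is mounted at the origin on a cart in front of the work surface, level with it; the furniture and walls round the work are solid. World frame = base frame: x ahead of the robot, y to its left, z up, the work surface at z = 0. Lengths are in mm, angles in rad, forces in N, time in s.
With the tool pointing down it reaches from about 400 to 900 mm from the base axis. Payload 5.6 kg.
Tool frame: the origin (TCP) lies midway between the tips of the shut fingers; the grasp point (between the pads) lies 19 mm behind it; x points along the fingers, y is the direction in which the jaws open and shut, and the axes are right-handed (so a half turn about x gives the same grasp; the last joint's range is limited). The gripper opens to 92 mm and grips with 3 to 60 N. Pads are 20 mm wide; open, the fingers measure 128 mm over their backs; the gripper's body (75 mm by 189 mm) begins 69 mm behind the grasp point.
Start: joints at [1.098, 0.468, -0.012, 1.603, 0.006, 1.071, -0.056], TCP at [270.809, -590.907, 214.592] pointing down, gripper open.
Joint ranges: [-2.53, 2.53], [-0.31, 2.02], [-1.57, 1.55], [0.28, 2.44], [-1.29, 4.43], [0.15, 1.84], [-2.92, 2.92]. Speed limits (rad/s): [2.57, 2.57, 3.14, 3.14, 3.14, 3.14, 3.14].

## Interface

Orientations are given as a rotation vector (axis times angle).
In Python, from cell import robot, grip, kin, viewer gives the robot as it stands. Calls block until the motion is done:
- robot.movep(position, orientation): joint-space move of the TCP to a pose.
- robot.servo_line(position, feed=150, rotation=None): straight line of the TCP; rotation=None keeps the orientation; feed is the mean speed in mm/s.
- robot.goto_joints(angles): joint-space move.
- grip(opening, newtons=None): opening from 0.0 (shut) to 1.0 (fully open); newtons is the grip in N (None keeps the last); returns when the fingers have stopped.
- robot.hold(seconds).
- kin.ik(position, orientation): joint angles nearest the present ones, or None.
- robot.observe(): the state.
- viewer.read_camera(name): name is "scene" or "top" or "wrist"; returns the picture (400x640x3 uint8, red, green, blue); there is no depth.
- viewer.camera_info(name): a dict with "camera_matrix" (3x3 intrinsics, pixels), "k1" (the pictures are not rectified: a ray, as slopes to the right and down, at radius r is drawn at 1 + k1 r^2 times it, then the intrinsics apply), "R" (3x3) and "t" (3): a world point X has camera coordinates R X + t. Camera axes: x right, y down, z forward; pixel columns grow to the right and rows downward; lengths in mm; the calibration is good to about 2 mm. A picture is of the moment at which its call begins: read the wrist's pose just before it. camera_info takes no time and is no camera call; for the wrist camera it gives the pose at the moment of the call.
A pose or a line that the arm cannot do raises robot.IKError and nothing moves.
- robot.job_done(): hands the job in, once; it reports no verdict.
Trained networks look in the newest picture that a camera, given by its name, has taken for a name from the list of things; names that differ only in an ending like _2 or _b are one class to them, and where a whole thing is asked for, a point or a joint stands for the part that bears it (a point fixed in the world has none). Each returns a list of dicts, best first, with "confidence" (0 to 1); they miss things now and then, are a little off and sometimes report something else, mostly with a low value. They report only what shows in the picture. A call takes as long as a camera call.
- viewer.silhouettes(name, camera): "mask" (400x640 bool, what is visible of it).
- viewer.pinpoint(name, camera): "at" ([x, y, z] in mm, in the coordinates of the camera as it stood for that picture, good to about 4 mm: a listed point, or the origin of a listed thing).
The state is a dict: "t": time; "joints": joint angles; "joint_velocities": joint speeds; "joint_torque": joint torques, N m; "tcp_pos": TCP position; "tcp_rot": TCP orientation; "contact_force": force on the tool from outside, world axes, zero at the start; "wrist_torque": the same for the moment, N m; "grip_width": opening from 0.0 (shut) to 1.0 (fully open).
Only numpy, scipy, OpenCV 4.12 (cv2) and the standard library are available. Lean on these libraries where they do the work, as an engineer would, in place of code of your own. Each camera call takes 0.05 s, during which the arm holds its last target. There are 200 camera calls.

## Task

The bench centrifuge lost power with its lid locked. Take the steel release rod from the tool rack, put it down through the slot in front of the lid, feel along the lock in there for the springy release tab and press that gently until the lid springs open. Then put the rod back in its hole in the rack, seated on its collar, and leave the other things where they are.

Things in the scene. Friction and masses are not known exactly. Their poses are not given: they have to be found in the camera images.
- rod: Release rod, 60 g, upright in the rack. Steel shaft 7 mm thick, 70 mm long, with a round end; then a collar 18 mm across, 70 to 75 mm from the tip, that rests on the rack's top; then a dark round grip with steel rings, 16 mm across, 75 to 126 mm from the tip (take it from above, about 100 mm from the tip). Origin: lower tip of the shaft, on its axis; z along the rod to the grip.
- rod_tip (a point): The lower tip of the release rod (the same point as the rod's origin); z towards the grip.
- rack: White tool rack, fixed to the bench: foot plate 70 x 150 x 8 mm, end walls, and a top plate 60 x 150 mm, 10 mm thick, its top 85 mm above the bench; open between. Two holes 80 mm apart along its y: the release rod's (9 mm) at y = -40 mm, the rotor key's at y = +40 mm. Origin: centre of its underside.
- rack_hole (a point): Mouth of the release rod's 9 mm hole, in the top face of the rack's top plate (z = 85 mm). With the rod seated its tip is 70 mm below this point. Axes as the rack's.
- centrifuge: White bench centrifuge, fixed: housing 260 mm (x) by 230 mm (y), deck 125 mm above the bench, grey domed round lid (175 mm across, its top about 150 mm above the bench) with a lip at the front. The front, with panel and knob, faces its -x. Origin: centre of its underside.
- slot (a point): Centre of the release slot, at the top of the deck (125 mm above the bench), 96 mm in front of the housing's centre, 30 mm in front of the lid's lip. 68 mm long along the centrifuge's y, 10 mm wide along its x, through 5 mm of deck, sharp edges. Axes as the centrifuge's. The rod may press on no part of the centrifuge with more than 40 N: deck, lock and tab would be damaged.
- lock_face (a point): Point 24 mm below the slot's centre. A flat hard steel plate, part of the lock, lies 18 to 24 mm below the deck's top under the whole slot, unseen. One window in it, 16 mm long (y), 18 mm wide (x), is filled flush by the release tab. Lock and window stopped at random when the power went: the window's centre is up to 28 mm from this point along y, the plate 0 to 6 mm above it.
- lid_lip (a point): Front edge of the lid's lip, at the middle of its height; it moves with the lid. Pressing the tab frees the lid: the tab starts at about 3 N, lets go 6 to 7 mm down at 7 to 9 N, and meets a hard stop 11 mm down (about 11 N just before). Beside the window the rod stands hard on the plate; it goes down with the tab only within about 4 mm of the window's centre.
- lid (a joint): Angle of the lid about the hinge at the back. Locked: 0 to 0.04 rad, as high as the lock stopped. Once the latch has let go, the hinge spring swings the lid up and back by itself in about 2 s, to 1.30 rad, and holds it there. The lid's lip swings up 30 mm behind the slot.
- rotor_key: Rotor key, steel, T-shaped, 114 mm tall: hexagonal shaft 10 mm thick and a cross bar 62 mm long, standing in the other hole of the rack; not needed. Origin: lower tip of its shaft.
- vial_a: Small white-capped vial, 25 mm across and 52 mm tall, one of three standing at the right; a bystander. Origin: centre of its underside.
- vial_b: Second of the three vials; a bystander. Origin: centre of its underside.
- vial_c: Third of the three vials; a bystander. Origin: centre of its underside.
- timer: White countdown timer, 61 x 63 x 18 mm, lying at the right of the centrifuge; a bystander. Origin: centre of its underside.
- bung: Dark grey rubber stopper, 35 mm across and 27 mm tall, behind the rack; a bystander. Origin: centre of its underside.
- amber_bottle: Brown bottle with black cap, 42 mm across and 85 mm tall, behind the rack; a bystander. Origin: centre of its underside.

How it is judged:
By the outcome, as a careful person would: the job done as asked, in the order asked, and still so for the second after the job is handed in, with the robot touching nothing.
It also fails if it takes over 64 s, if anything falls off the work surface, if the arm or the gripper's body presses on something with over 40 N, if the wrist force passes 120 N, or if a joint passes its speed limit or range.

## Working session

There is one attempt and no reset: what is moved stays moved. The work goes in short steps, each a Python script; the robot and the scene stay as the last script left them, time stands still between calls to the robot, and variables do not carry over. Pictures are saved under pics/ and viewed, about 8 in all and at most 12, crops included, and the job is handed in when it is done.

```bash
ls; mkdir -p pics
cat > h.py <<'E'
import numpy as np, cv2
from cell import robot, grip, kin, viewer
def world(cam, p, info=None):
    i=info or viewer.camera_info(cam); return np.array(i["R"]).T@(np.array(p)-np.array(i["t"]))
def snap(cam,fn=None):
    info=viewer.camera_info(cam); im=viewer.read_camera(cam)
    if fn: cv2.imwrite("pics/"+fn,im[:,:,::-1])
    return im,info
def ray(info,uv):
    K=np.array(info["camera_matrix"],float); 
    d=cv2.undistortPoints(np.array([[uv]],float),K,np.array([info["k1"],0,0,0.]))  [0,0]
    R=np.array(info["R"]);o=-R.T@np.array(info["t"]);return o,R.T@np.array([d[0],d[1],1])
def atz(info,uv,z):
    o,d=ray(info,uv);return o+d*(z-o[2])/d[2]
def pp(n,cam,info,k=2):
    for r in viewer.pinpoint(n,cam)[:k]: print(cam,n,round(r["confidence"],2),world(cam,r["at"],info).round(1))
E
python3 - <<'E'
from h import *
np.set_printoptions(suppress=True)
s=robot.observe();print({k:np.round(v,3) for k,v in s.items()})
for c in ["top","scene"]:
    im,i=snap(c,c+"0.png"); print(c,i["k1"],np.round(i["camera_matrix"],1).tolist(),"cam pos",(-np.array(i["R"]).T@np.array(i["t"])).round(0))
    for n in ["rod","rod_tip","rack","rack_hole","rotor_key","centrifuge","slot","lid_lip"]: pp(n,c,i)
a=[cv2.imread(f"pics/{c}0.png") for c in("top","scene")]
E
```

```text
pics
{'t': np.float64(0.0), 'joints': array([ 1.098,  0.468, -0.012,  1.604,  0.006,  1.071, -0.056]), 'joint_velocities': array([-0.001, -0.001,  0.   ,  0.001,  0.001, -0.001,  0.   ]), 'joint_torque': array([ -0.   , -52.056,  -0.013, -24.374,  -0.057,   0.017,   0.   ]), 'tcp_pos': array([ 270.537, -590.34 ,  213.599]), 'tcp_rot': array([ 1.984,  0.435, -1.985]), 'contact_force': array([-0.38 , -0.876, -0.777]), 'wrist_torque': array([-0.036,  0.014,  0.028]), 'grip_width': np.float64(0.997)}
top -0.10545378039068397 [[436.0, 0.0, 324.4], [0.0, 436.0, 200.3], [0.0, 0.0, 1.0]] cam pos [ 429.  -28. 1384.]
top rod 0.59 [485.9 231.1  15.2]
top rack 0.89 [493.9 265.5  -1.8]
top rack_hole 0.95 [489.4 227.2  82.2]
top rotor_key 0.58 [495.1 310.2  15.1]
top centrifuge 0.78 [ 589.8 -116.4    3.4]
top centrifuge 0.5 [ 495.2 -144.    97.9]
top slot 0.89 [ 503.4 -148.3  124.6]
top lid_lip 0.56 [ 527.3 -138.8  133.2]
scene -0.11734835210722816 [[485.2, 0.0, 320.7], [0.0, 485.2, 204.3], [0.0, 0.0, 1.0]] cam pos [-97. 948. 819.]
scene rod 0.51 [481.1 232.   19.1]
scene rod_tip 0.45 [486.4 229.3  10.9]
scene rack 0.62 [492.9 273.   -0.1]
scene rack_hole 0.82 [483.5 228.8  84.9]
scene rotor_key 0.61 [500.9 310.8  15.4]
scene centrifuge 0.65 [ 593.3 -120.9   -1.5]
scene centrifuge 0.52 [612.2 243.2   4.8]
scene slot 0.68 [ 497.9 -149.3  127.9]
scene slot 0.4 [ 529.9 -139.9  136. ]
scene lid_lip 0.82 [ 525.8 -140.3  136.2]
```

View pics/top0.png

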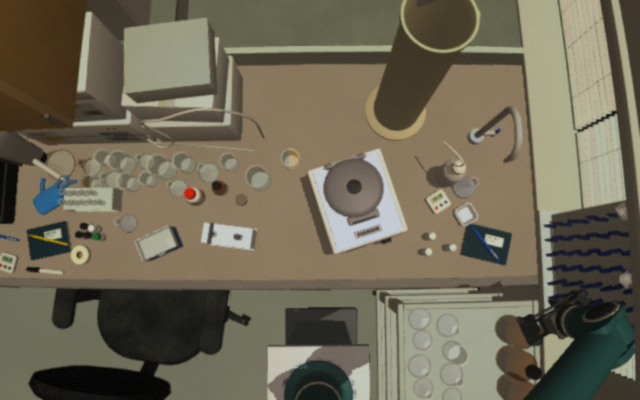

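View pics/scene0.png

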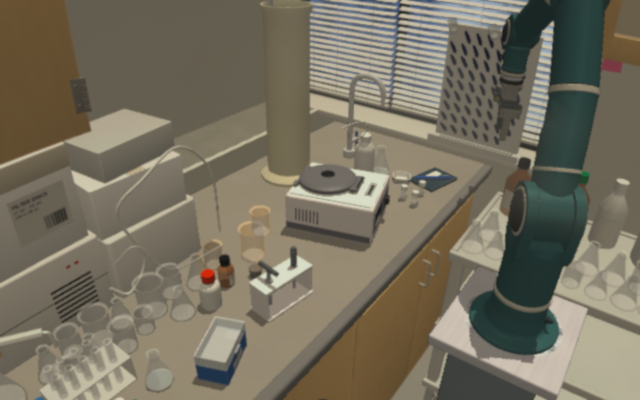

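The rack is at about (235,237) in the top view, with the rod in its right hole. The centrifuge is yawed about 0.33, and a tall duct stands behind it. I'll keep a small radius and high z while moving to above the rod, then look from close by.

```bash
cat >> h.py <<'E'
from scipy.spatial.transform import Rotation as Ro
def down(ang):  # tool pointing down, jaws along world angle ang
    y=np.array([np.cos(ang),np.sin(ang),0]);x=np.array([0,0,-1.]);return Ro.from_matrix(np.c_[x,y,np.cross(x,y)]).as_rotvec()
E
python3 - <<'E'
from h import *
s=robot.observe();M=Ro.from_rotvec(s["tcp_rot"]).as_matrix();print(M.round(2).tolist())
for a in (-.13,-.13+np.pi): print("rod",a,kin.ik([487,229,230],down(a)))
for a in (1.9,1.9-np.pi): print("slot",a,kin.ik([501,-149,250],down(a)))
robot.servo_line([330,-400,360],feed=250)
print(robot.observe()["t"])
A=min([-.13,np.pi-.13],key=lambda a:np.ptp(np.r_[0,abs(kin.ik([487,229,260],down(a))[6])]))
robot.movep([470,229,260],down(A)); print(A,robot.observe()["t"],robot.observe()["joints"])
im,i=snap("wrist","w1.png")
print("cam",(-np.array(i["R"]).T@np.array(i["t"])).round(0))
for n in ["rod","rack_hole","rack","rotor_key"]: pp(n,"wrist",i)
E
```

```text
[[-0.0, 0.42, -0.91], [-0.0, -0.91, -0.42], [-1.0, 0.0, 0.0]]
rod -0.13 [ 0.32678005  0.49446984 -1.07848338  1.81295313  0.48130381  1.12758794
 -1.04708352]
rod 3.0115926535897932 [ 0.43787793  0.64556491 -1.31172016  1.80814669  0.66600628  1.22640385
  1.93972554]
slot 1.9 [ 0.85912466  0.31516232 -0.76047833  1.83613972  0.24389107  1.08598604
  1.90837077]
slot -1.2415926535897932 [ 0.44220239  0.23254799 -0.25232446  1.86073212  0.06613697  1.05636351
 -1.07777464]
2.0417
-0.13 4.3667 [ 0.27297832  0.36890785 -0.96949087  1.81613313  0.33510345  1.13278059
 -0.94258145]
cam [479. 293. 430.]
wrist rack_hole 0.72 [484.9 230.7  86.2]
wrist rotor_key 0.85 [499.6 307.7  12.8]
```

View pics/w1.png

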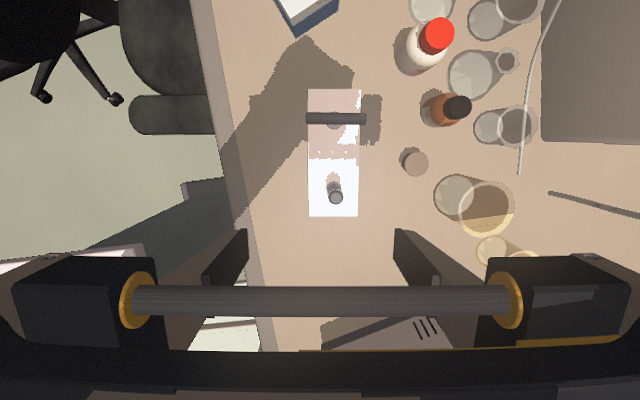

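The wrist picture shows the rack top with corners at (308,90), (358,89), (358,216) and (309,216). The top of the rod's grip is at (335,197), and the key's cross bar lies along the rack's x near (336,118).

Run:
```python
from h import *
i=viewer.camera_info("wrist")
for uv,z in [((335,197),141),((308,90),85),((358,89),85),((358,216),85),((309,216),85)]: print(uv,atz(i,uv,z).round(1))
c=[atz(i,uv,85)[:2] for uv in [(308,90),(358,89),(358,216),(309,216)]]
m=np.mean(c,0);y=(c[0]+c[1]-c[2]-c[3]);y/=np.linalg.norm(y);print(m,y,np.arctan2(-y[0],y[1]),"hole",m-40*y)
```

```text
(335, 197) [485.5 232.3 141. ]
(308, 90) [471.4 347.6  85. ]
(358, 89) [527.8 341.3  85. ]
(358, 216) [512.4 192.6  85. ]
(309, 216) [451.8 200.6  85. ]
[490.86248144 270.51525227] [0.11769969 0.99304923] -0.11797315550700915 hole [486.15449368 230.79328289]
```

Run:
```python
from h import *
grip(0.5,35)
A=-.118
robot.movep([486,231.3,200],down(A)); robot.servo_line([486,231.3,96.5],feed=80)
robot.hold(.2);o=robot.observe();print(o["t"],o["tcp_pos"].round(2),o["contact_force"].round(1))
grip(0.0,35);robot.hold(.3)
o=robot.observe();print(o["t"],o["tcp_pos"].round(2),o["tcp_rot"],o["contact_force"].round(2),o["wrist_torque"].round(3),o["grip_width"]*92)
```

```text
7.425 [486.21 231.33  96.84] [ 0.6 -0.6  0.5]
8.2917 [486.05 231.3   96.5 ] [ 1.29563963  1.15105318 -1.29552981] [ 0.22 -0.56  0.08] [-0.042 -0.112 -0.004] 15.420046778623268
```

Run:
```python
from h import *
robot.servo_line([486,231.3,285],feed=150)
B=.33-np.pi/2
robot.movep([501,-149,285],down(B)); robot.servo_line([501,-149,255],feed=100);robot.hold(.3)
o=robot.observe();print(o["t"],o["tcp_pos"].round(2),o["contact_force"].round(2))
im,i=snap("wrist","w2.png")
for n in ["slot","rod_tip","lid_lip","centrifuge"]: pp(n,"wrist",i)
im,i=snap("scene","s2.png")
for n in ["rod_tip","rod","slot"]: pp(n,"scene",i)
im=cv2.imread("pics/s2.png")[120:260,230:450];cv2.imwrite("pics/s2c.png",cv2.resize(im,None,fx=3.5,fy=3.5,interpolation=cv2.INTER_CUBIC))
```

```text
11.8667 [ 501.27 -149.05  255.46] [ 0.82 -0.24 -1.05]
wrist slot 0.62 [ 500.9 -148.2  124.2]
wrist rod_tip 0.75 [ 501.5 -143.8  173.3]
wrist lid_lip 0.73 [ 595.2 -121.5    1.2]
wrist lid_lip 0.71 [ 531.4 -144.5  138.1]
wrist centrifuge 0.9 [ 594.5 -120.8    1.9]
scene rod_tip 0.52 [ 496.8 -147.1  171.6]
scene slot 0.67 [ 500.6 -147.   126.2]
```

View pics/w2.png

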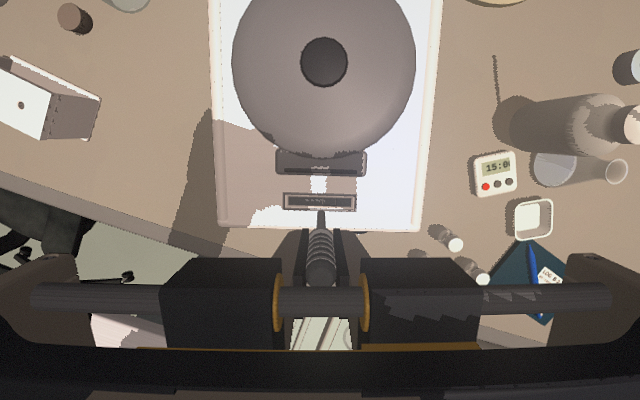

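View pics/s2c.png

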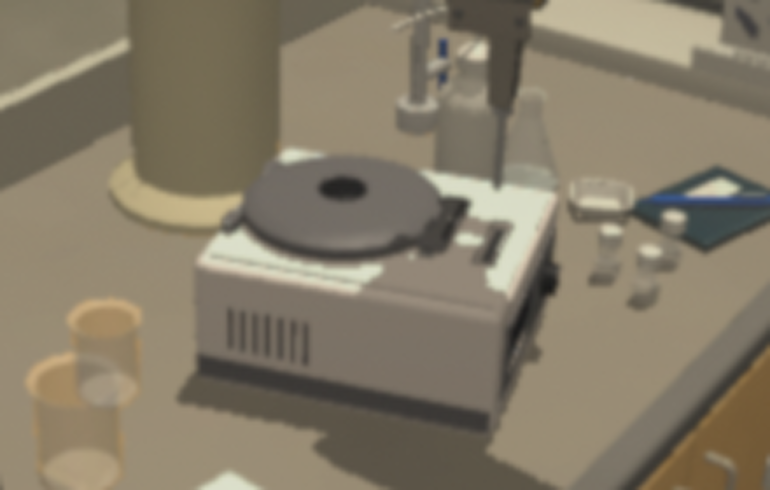

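The wrist view shows the rod held straight with its tip at about (321,211). The slot frame spans about x 283–357, y 193–211. I'll zoom in there and convert to positions.

Run:
```python
from h import *
i=viewer.camera_info("wrist")
print("tip",atz(i,(321,211),174.5).round(1))
for uv in [(320,202),(283,193),(357,193),(283,211),(357,211)]: print(uv,atz(i,uv,125).round(1))
# housing front deck corners
im=cv2.imread("pics/w2.png")[140:240,265:375];cv2.imwrite("pics/w2c.png",cv2.resize(im,None,fx=7,fy=6,interpolation=cv2.INTER_CUBIC)[:600])
for p in [(500.9,-148.2,125)]:
    K=np.array(i["camera_matrix"]);print(cv2.projectPoints(np.array([p]),cv2.Rodrigues(np.array(i["R"]))[0],np.array(i["t"]),K,np.array([i["k1"],0,0,0.]))[0])
```

```text
tip [ 501.2 -148.6  174.5]
(320, 202) [ 498.1 -148.5  125. ]
(283, 193) [ 494.7 -108.1  125. ]
(357, 193) [ 520.2 -182.6  125. ]
(283, 211) [ 475.8 -114.   125. ]
(357, 211) [ 501.6 -189.6  125. ]
[[[320.53260952 199.50507585]]]
```

View pics/w2c.png

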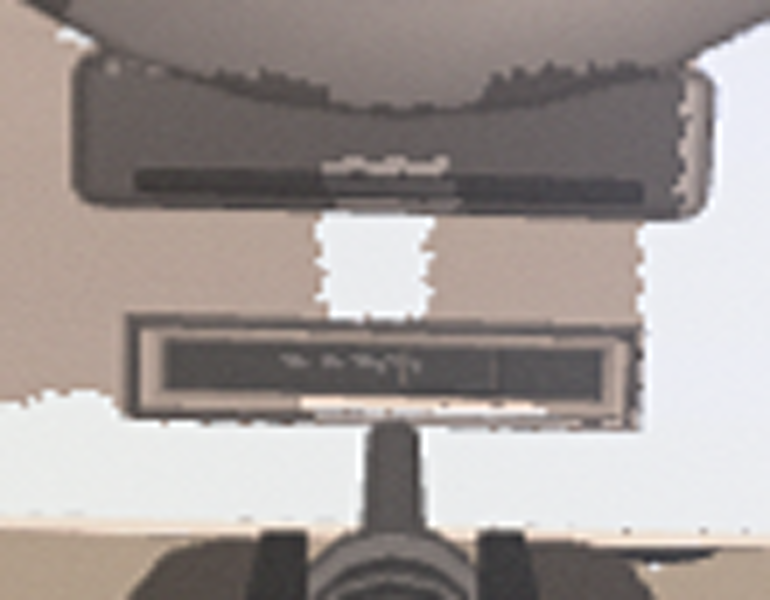

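Run:
```python
from h import *
i=viewer.camera_info("wrist")
l=atz(i,(288.1,200.7),125);r=atz(i,(351.1,202.6),125);c=(l+r)/2;d=l-r;print(l,r,c,np.linalg.norm(d),"yaw",np.arctan2(-d[0],d[1]))
yaw=np.arctan2(-d[0],d[1])
robot.servo_line([c[0],c[1],213.5],feed=60,rotation=down(yaw-np.pi/2));robot.hold(.3)
o=robot.observe();print(o["t"],o["tcp_pos"].round(2),o["contact_force"].round(2))
im,i=snap("wrist","w3.png")
pp("slot","wrist",i);pp("rod_tip","wrist",i)
im=im[110:290,220:420,::-1];cv2.imwrite("pics/w3c.png",cv2.resize(im,None,fx=4,fy=3.3,interpolation=cv2.INTER_CUBIC))
im,i=snap("scene","s3.png");pp("slot","scene",i);pp("rod_tip","scene",i)
```

```text
[ 488.43814526 -115.77788502  125.        ] [ 508.29017297 -180.29603375  125.        ] [ 498.36415912 -148.03695938  125.        ] 67.50329265856084 yaw 0.29850303255081506
13.4583 [ 498.49 -148.15  213.75] [-0.01  0.02 -0.5 ]
wrist slot 0.92 [ 501.3 -150.   126.6]
wrist slot 0.32 [ 598.1 -383.3    3.5]
wrist rod_tip 0.96 [ 499.2 -148.1  131.3]
scene slot 0.93 [ 499.1 -147.7  129.2]
scene rod_tip 0.55 [ 493.7 -150.6  129.5]
scene rod_tip 0.22 [644.1 301.9   1.9]
```

View pics/w3c.png

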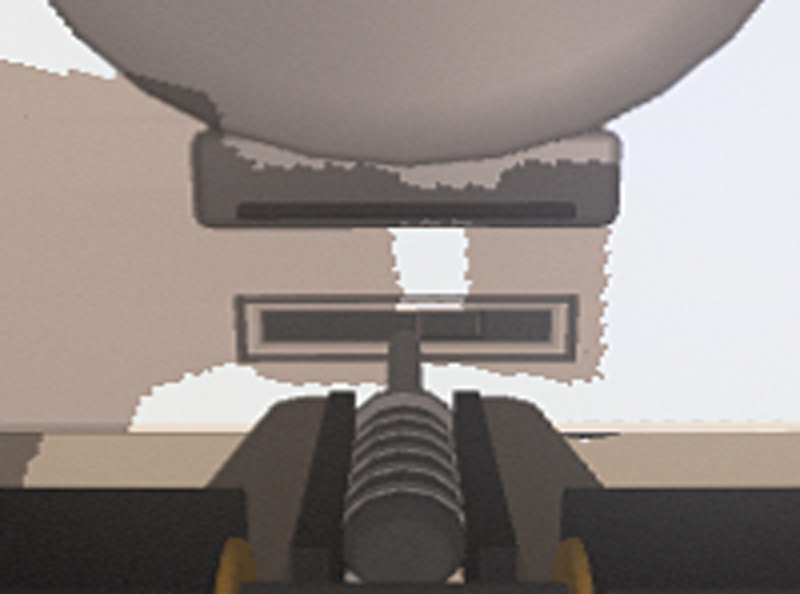

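The window in the lock shows inside the slot at crop x 420–480, against a slot at 262–552. That puts it about 11 mm toward -y. The tip is at (405,330), close to the slot centre line.

Run:
```python
from h import *
i=viewer.camera_info("wrist");o=robot.observe()
f=lambda x,y:(220+x/4-.4,110+y/3.3-.4)
yaw=.2985;R=np.array([[np.cos(yaw),np.sin(yaw)],[-np.sin(yaw),np.cos(yaw)]])
for n,p,z in [("hemi",(405,342),135.8),("slot",(407,326),125),("sl",(262,326),125),("sr",(552,326),125),("st",(407,310),125),("sb",(407,342),125),("wl",(420,326),104),("wr",(480,326),104)]:
    w=atz(i,f(*p),z);print(n,w.round(1),"rel TCP in centrifuge axes",(R@(w[:2]-o["tcp_pos"][:2])).round(2))
```

```text
hemi [ 497.2 -147.9  135.8] rel TCP in centrifuge axes [-1.01  0.52]
slot [ 499.1 -147.8  125. ] rel TCP in centrifuge axes [0.75 0.05]
sl [ 489.2 -115.6  125. ] rel TCP in centrifuge axes [ 0.77 33.7 ]
sr [ 508.9 -180.   125. ] rel TCP in centrifuge axes [  0.73 -33.6 ]
st [ 503.5 -146.4  125. ] rel TCP in centrifuge axes [5.37 0.05]
sb [ 494.6 -149.2  125. ] rel TCP in centrifuge axes [-3.9   0.05]
wl [ 495.  -152.5  104. ] rel TCP in centrifuge axes [-4.5  -3.26]
wr [ 499.4 -166.9  104. ] rel TCP in centrifuge axes [ -4.51 -18.31]
```

```bash
cat >> h.py <<'E'
yaw=.2985; ex=np.array([np.cos(yaw),np.sin(yaw),0]); ey=np.array([-np.sin(yaw),np.cos(yaw),0])
def feel(p,zend,f0,step=.5,thr=2.,feed=20,log=False):
    """lower the commanded TCP from p to zend in steps; stop at a force change > thr"""
    p=np.array(p,float)
    while p[2]>zend:
        p[2]-=step; robot.servo_line(p,feed=feed); o=robot.observe(); d=o["contact_force"]-f0
        if log: print(round(p[2],2),o["tcp_pos"][2].round(2),d.round(1))
        if np.linalg.norm(d)>thr: return p,d,o,True
    return p,d,o,False
E
python3 - <<'E'
from h import *
p=np.array([498.36,-148.04,213.5])+1.0*ex-11.0*ey
robot.servo_line(p,feed=40);robot.hold(.3)
f0=np.mean([robot.observe()["contact_force"]],0);t=robot.observe()["t"]
p,d,o,hit=feel(p,194,f0,step=1,thr=2.5)
print(p,d.round(2),hit,o["tcp_pos"].round(2),t,o["t"],f0.round(2))
np.save("f0.npy",f0)
E
```

```text
[ 502.55073426 -158.25947877  193.5       ] [-0.11 -0.43 -0.83] False [ 502.51 -158.22  193.41] 14.4833 19.4833 [ 0.06  0.4  -0.97]
```

Run:
```python
from h import *
f0=np.load("f0.npy");p=np.array([502.55073426,-158.25947877,193.5])
p,d,o,hit=feel(p,181,f0,step=.7,thr=2.5,log=True)
print(p,hit,o["t"])
```

```text
192.8 192.76 [-0.5 -0.1  0.6]
192.1 192.04 [ 0.3  0.  -0.6]
191.4 191.35 [-0.6 -1.2  0.8]
190.7 190.65 [ 0.8 -0.9  0. ]
190.0 189.93 [ 0.2 -0.2  0.9]
189.3 189.26 [-0.3 -0.2  0.5]
188.6 188.56 [ 0.2 -1.  -0.1]
187.9 187.86 [ 0.3 -0.7  0.1]
187.2 187.13 [-0.3 -1.1 -0.1]
186.5 186.46 [-0.4 -0.2  1. ]
185.8 185.75 [-0.2  0.2 -0.3]
185.1 185.14 [-0.2 -1.  -0.2]
184.4 184.68 [-0.8 -0.1  2.7]
[ 502.55073426 -158.25947877  184.4       ] True 22.7333
```

Run:
```python
from h import *
f0=np.load("f0.npy");p=np.array([502.55073426,-158.25947877,184.4])
p,d,o,hit=feel(p,182.4,f0,step=.5,thr=9,log=True)
print(p,hit,o["t"])
```

```text
183.9 184.1 [-0.1 -0.9  4.6]
183.4 183.46 [-1.  -0.8  4.7]
182.9 182.9 [-1.  -2.2  5. ]
182.4 182.38 [-1.8 -0.8  4.9]
[ 502.55073426 -158.25947877  182.4       ] False 23.7333
```

It's the tab: the rod moves down 2.5 mm at about 5 N. I'll keep pressing gently.

Run:
```python
from h import *
f0=np.load("f0.npy");p=np.array([502.55073426,-158.25947877,182.4])
p,d,o,hit=feel(p,177.2,f0,step=.6,thr=10.5,log=True)
print(p,hit,o["t"])
im,i=snap("scene","s4.png")
pp("lid_lip","scene",i)
```

```text
181.8 181.75 [-0.5 -0.3  5.6]
181.2 181.21 [-0.5 -0.6  7. ]
180.6 180.62 [-1.4 -0.5  6.2]
180.0 180.05 [-2.4 -1.2  7.6]
179.4 179.49 [-1.8 -1.2  8.4]
178.8 178.95 [-1.8 -1.4  7.5]
178.2 178.03 [-1.4 -1.5  6.2]
177.6 177.68 [-2.7 -1.4  7.6]
177.0 177.16 [-2.6 -0.9  8.9]
[ 502.55073426 -158.25947877  177.        ] False 25.9833
scene lid_lip 0.8 [ 554.4 -132.2  230.1]
```

The latch let go (force drop at 178) and the lid is rising, with its lip at z = 230. I'll withdraw and go back to the rack.

Run:
```python
from h import *
robot.hold(.5)
p=np.array([502.55,-158.26,177.])
robot.servo_line([*p[:2],285],feed=100)
im,i=snap("scene","s5.png");pp("lid_lip","scene",i)
A=down(-.118)
robot.servo_line([486,231.3,285],feed=170,rotation=A)
robot.servo_line([486,231.3,175],feed=100);robot.hold(.3)
o=robot.observe();print(o["t"],o["tcp_pos"].round(2))
im,i=snap("wrist","w6.png");pp("rack_hole","wrist",i);pp("rod_tip","wrist",i)
a=im[110:290,220:420,::-1];a=cv2.resize(a,None,fx=2,fy=2,interpolation=cv2.INTER_CUBIC)
b=cv2.imread("pics/s5.png")[60:260,230:450];b=cv2.resize(b,(396,360))
cv2.imwrite("pics/c6.png",np.hstack([a,b]))
```

```text
31.9083 [486.18 231.31 175.28]
wrist rack_hole 0.91 [481.6 233.2  87.7]
wrist rod_tip 0.94 [487.3 228.5  90. ]
```

View pics/c6.png

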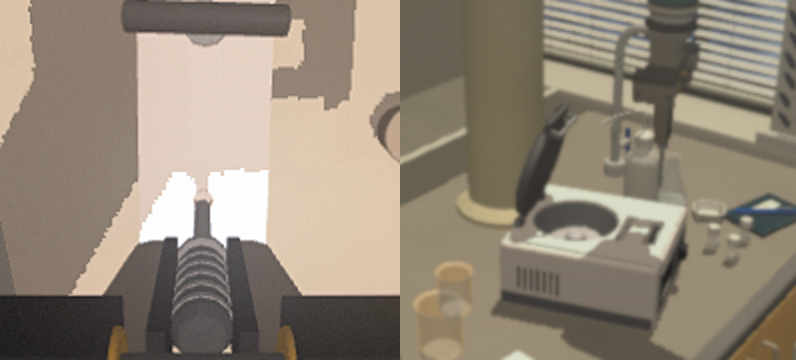

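The lid stands open, and the tip at (203,197) is right over the hole. I'll insert the rod with a force guard.

Run:
```python
from h import *
f0=robot.observe()["contact_force"];p=np.array([486,231.3,175.])
p,d,o,hit=feel(p,160,f0,step=1.,thr=4,feed=30);print(p,d.round(1),hit,o["t"])
if not hit:
    p,d,o,hit=feel(p,101,f0,step=6,thr=6,feed=60);print(p,d.round(1),hit,o["t"])
if not hit:
    p,d,o,hit=feel(p,94,f0,step=.5,thr=4);print(p,d.round(1),hit,o["t"],o["tcp_pos"].round(2))
```

```text
[486.  231.3 160. ] [ 1.8  0.4 -0. ] False 35.8083
[486.  231.3 100. ] [0.6 0.4 0.2] False 38.3083
[486.  231.3  96. ] [-0.1 -0.1  5.7] True 40.3083 [486.11 231.39  96.47]
```

Run:
```python
from h import *
robot.servo_line([486,231.3,96.4],feed=20)
grip(0.5);robot.hold(.2)
robot.servo_line([486,231.3,230],feed=100)
robot.servo_line([470,229,260],feed=100);robot.hold(.2)
im,i=snap("wrist","w7.png");print(robot.observe()["t"],robot.observe()["grip_width"])
pp("rod","wrist",i);pp("rack_hole","wrist",i)
im2,i2=snap("scene","s7.png");pp("rod","scene",i2);pp("rod_tip","scene",i2);pp("lid_lip","scene",i2)
a=im[60:260,220:480,::-1];a=cv2.resize(a,None,fx=1.6,fy=1.6)
b=im2[150:340,200:360,::-1];b=cv2.resize(b,(int(160*320/190*1.3),int(320)))
cv2.imwrite("pics/c7.png",np.hstack([a,b]))
```

```text
43.6 0.49831793519233386
wrist rod 0.6 [485.2 232.7  18.3]
wrist rack_hole 0.87 [485.5 229.1  87.7]
scene lid_lip 0.55 [ 660.7 -100.3  310.2]
scene lid_lip 0.26 [ 590.9 -119.7   -2.2]
```

View pics/c7.png

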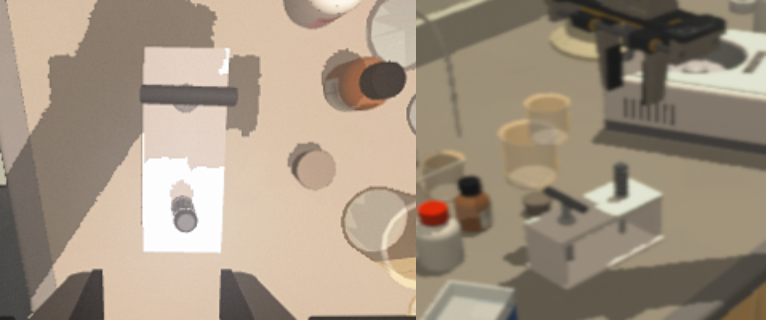

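The rod stands upright and seated in its hole at (184,215), with the key, bung and bottle where they were and the robot clear.

```bash
python3 -c "
from h import *
robot.job_done()"
```

```text
the job is handed in; nothing more can be done
```

The lid is open, the rod is back in its rack hole, and the job was handed in at about 44 s of the 64 s allowed.

- **Pressing the tab:** The wrist picture showed the lock's window about 11 mm toward the centrifuge's -y from the slot centre. I lowered the rod there and it landed on the springy tab. The force peaked at about 8.4 N, then dropped about 7 mm down, where the latch let go. The highest vertical force I read was about 9 N.
- **Lid:** The scene picture shows it standing open. The last network fix put the lip at z ≈ 310 mm.
- **Rod:** The collar met the rack at 5.7 N with the TCP at z = 96.5 mm, the same height as when I took the rod. The last pictures show it upright in its hole. The network put the tip at z ≈ 18 mm against 15 mm expected, which is within its error.
- **Other things:** The key, bung and amber bottle look unmoved in the last pictures. I did not check the vials and timer again at the end, but the arm did not come near them after the early pictures.
- **Missed detections:** In the last scene picture the networks did not find the rod, so that check rests on the wrist camera and my own look at the image.

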